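# Set out the condiment tray to its printed layout

## Robot

A 7-joint arm with a two-finger parallel gripper is mounted at the origin on a cart in front of the work surface, level with it; the furniture and walls round the work are solid. World frame = base frame: x ahead of the robot, y to its left, z up, the work surface at z = 0. Lengths are in mm, angles in rad, forces in N, time in s.
With the tool pointing down it reaches from about 350 to 775 mm from the base axis. Payload 3.1 kg.
Tool frame: the origin (TCP) lies at the very end of the fingers, on their centre line; the grasp point (between the pads) lies 19 mm behind it; z points along the fingers, y is the line along which they close (so a half turn about z gives the same grasp; the last joint's range is limited). The gripper opens to 85 mm and grips with 20 to 120 N. Pads are 22 mm wide; open, the fingers measure 114 mm over their backs; the gripper's body (76 mm by 85 mm) begins 54 mm behind the grasp point. The pads swing forward as they close: fully open they stand 13 mm farther back than shut.
Start: joints at [1.182, 0.311, 0.014, 1.512, -0.004, 1.319, -0.027], TCP at [186.973, -517.261, 231.304] pointing down, gripper open.
Joint ranges: [-2.7, 2.7], [-0.3, 1.91], [-1.27, 1.3], [0.12, 2.57], [-1.44, 4.58], [0.2, 2.03], [-3.05, 3.05]. Speed limits (rad/s): [2.79, 2.79, 3.14, 3.14, 3.14, 3.14, 3.14].

## Interface

Orientations are given as [roll, pitch, yaw] about the fixed x, y, z axes, in that order (R = Rz(yaw) Ry(pitch) Rx(roll)).
In Python, from workcell import bot gives the robot as it stands.
- The arm moves only by the tool servo_tool, never from a script. Its argument "deltas" is a list that holds one entry, the list of rows, each a list of 4 numbers: the shift along the world's x, y, z in cm, then the turn about the world's z in degrees. A call has 1 to 12 rows; each row is the pose to reach, as a shift and turn from the pose commanded when the call began; what a row does not reach only later rows make up. A row lasts 1/8 s, in which the tool goes at most 62.5 mm and 10.7 degrees, less where a joint would pass 70% of its speed; a pose out of reach is approached as far as the arm can. A call with a gripper value outside its range is refused whole. "gripper" is the closure in counts, from 0 (fully open) to 255 (shut), set as the call begins (left out, the last holds). The fingers move at their own pace and stop on an object; "force" is the grip in N (left out, the last holds). Time passes only in rows, so rows that repeat a pose let the fingers close. It gives the time, the measured TCP pose, the force, the opening and the grip force at its end, in the units of the state.
- bot.observe(): the state, without advancing time (a new reading comes with each control period).
- bot.read_camera(name): name is "scene" or "top" or "wrist"; returns (picture, depth): 480x640x3 uint8, blue, green, red; 480x640 float32, mm along the optical axis (not along the pixel's ray), 0 where there is no reading.
- bot.calibration(name): a dict with "K" (3x3 intrinsics, pixels), "position" and "attitude" of the camera in the world. Camera axes: x right, y up, looking along -z (the intrinsics and any distortion apply to the point x, -y, -z); pixel columns grow to the right and rows downward; lengths in mm; the calibration is good to about 2 mm. A picture is of the moment at which its call begins: read the wrist's pose just before it. calibration takes no time and is no camera call; for the wrist camera it gives the pose at the moment of the call.
- bot.hand_in(): hands the job in; it is judged then, once.
The state is a dict: "time": time; "qpos": joint angles; "dq": joint speeds; "joint_efforts": joint torques, N m; "eef_pos": TCP position; "ee_rot": TCP orientation; "ft_force": force on the tool from outside, world axes, zero at the start; "ft_torque": the same for the moment, N m; "gripper_width": opening from 0.0 (shut) to 1.0 (fully open); "gripper_force": force on a finger pad.
Only numpy, scipy, OpenCV 4.12 (cv2) and the standard library are available. Lean on these libraries where they do the work, as an engineer would, in place of code of your own. Each camera call takes 0.05 s, during which the arm holds its last target. There are 200 camera calls.

## Task

Set out the wooden condiment tray to match the layout printed on it: gently slide the white herb dish back along its printed lane, without lifting it, until it sits flush and square against the dark rail across the back of the tray (feel for it: the rail is adjustable), and take the grey-topped shaker and the black-capped jar out of the slanted rack and set each down softly and upright inside the ring of its own colour (grey ring for the shaker, black ring for the jar). Leave the red-capped jar in the rack, and do not disturb the sesame jar standing near by.

Things in the scene. Friction and masses are not known exactly. Their poses are not given: they have to be found in the camera images.
- tray: Light wooden tray, 300 (x) by 280 (y) mm, fixed. Origin: centre of its underside; x to its back, z up. Floor at z 10 mm; front lip 14, sides 18 high, 8 thick; back lip 18. A clamped rail, 12 mm thick, 45 high on the floor, runs across it; its front face is set anywhere from x +90 to +128 and is not measured. Dish lane along x between dark lines at y -10 and -130 mm. Rings at y +70.
- ring_grey_mid (a point): Centre of the flat printed ring with a grey border and a grey dot, on the tray floor: 60 mm inside, 70 mm outside diameter, no height. z up.
- ring_black_mid (a point): Centre of the flat printed ring with a black border and a black dot, on the tray floor: same sizes as the grey one. The two may have changed places.
- rack: Slanted wooden rack, 130 by 262 mm, fixed. Origin: centre of its underside; x away from its front, z up. Three pockets 47 mm square inside, in a row along y, 85 mm apart; they lean 0.40 rad from vertical, mouths towards -x, so jars lean their tops towards the robot and are drawn out along their own axis. The loose jars tip up to 0.2 rad further. The 4 mm walls reach 34 mm up the jars.
- shaker_mid (a point): Centre (half-way up) of the shaker with the grey domed top, clear glass below: 90 mm high, body 44 mm in diameter up to 74 mm above its foot, dome 34 mm above, 0.1 kg. z is its own axis, foot to top; it starts leaning in one of the rack's pockets.
- black_jar_mid (a point): Centre (half-way up) of the spice jar with the black cap, green contents and dark label: round, 41 mm in diameter, 105 mm high, 0.11 kg. z is its own axis, foot to top; it starts leaning in one of the rack's pockets.
- red_jar_mid (a point): Centre (half-way up) of the spice jar with the dark red cap and a blue and red label: 41 mm in diameter, 105 mm high, in one of the rack's pockets; it stays there.
- dish_mid (a point): Centre (half-way up) of the white enamel dish with green herbs: 95 (x, -48 to +47) by 87 (y) by 46 mm high, flared, widest at the rim, 0.13 to 0.3 kg, too wide to grip. It stands on the tray floor in its lane and slides; flat part of each side 35 mm wide and turned 0.035 rad anticlockwise from its axes, corners round. z up.
- sesame_mid (a point): Centre of the sesame jar with the silver lid, 54 mm in diameter, 85 mm high, standing on the worktop. A bystander.
Not all that is in view belongs to the job. What is shaped like the part that bears shaker_mid but pink or purple is not meant. Leave any turquoise look-alike of the part that bears dish_mid alone.

How it is judged (in metres and radians):
At the end, for the whole second after the job is handed in: Shaker in the grey ring, black-capped jar in the black: each upright (0.08 rad) on the tray floor, within 9 mm of the ring's centre. Dish level, square (0.12 rad) and within 3 mm of touching the rail, within 15 mm of its lane's middle. Red-capped jar still in its pocket (15 mm) (horizontal distance between shaker_mid and ring_grey_mid below 0.009 m and angle between each of shaker_mid, black_jar_mid's own z axis and vertical below 0.08 rad and height (world z) of shaker_mid between 0.049 and 0.059 m and horizontal distance between black_jar_mid and ring_black_mid below 0.009 m and height (world z) of black_jar_mid between 0.0565 and 0.0665 m and x of dish_mid in the frame of rail above -0.0505 m and y of dish_mid in the frame of tray between -0.085 and -0.055 m and angle between the x axis of dish_mid and the x axis of tray, either way round below 0.12 rad and angle between dish_mid's own z axis and vertical below 0.06 rad and distance of red_jar_mid from where it was at the start of the episode below 0.015 m).
It fails at once if the herb dish is shoved hard (over 25 N) (contact force between any of the fingers, the arm and herb_dish above 25 N).
It fails at once if the herb dish is lifted off the tray or tipped (height (world z) of dish_mid above 0.05 m or angle between dish_mid's own z axis and vertical above 0.3 rad).
It fails at once if the shaker or the jar hits the tray floor fast (over 0.25 m/s within 10 mm of standing there) ((height (world z) of shaker_mid below 0.065 m and horizontal distance between shaker_mid and tray below 0.15 m and linear speed of shaker above 0.25 m/s) or (height (world z) of black_jar_mid below 0.0725 m and horizontal distance between black_jar_mid and tray below 0.15 m and linear speed of black_jar above 0.25 m/s)).
It fails at once if the red-capped jar is taken out of its pocket (distance of red_jar_mid from where it was at the start of the episode above 0.03 m).
It fails at once if a bystander is pushed away (distance of sesame_mid from where it was at the start of the episode above 0.03 m).
It also fails if it takes over 72 s, if anything falls off the work surface, if the arm or the gripper's body presses on something with over 40 N, if the wrist force passes 120 N, or if a joint passes its speed limit or range.

## Working session

There is one attempt and no reset: what is moved stays moved. The work goes in short steps, Python scripts to look and compute and a tool call to move; the robot and the scene stay as the last step left them, time stands still between calls to the robot, and variables do not carry over. Pictures are saved under pics/ and viewed, at most 10 in all, crops included, and the job is handed in when it is done.

Besides the shell and the picture viewer there is one more tool, called after "Call:" as name(argument=value, ...) on one line, values as JSON. servo_tool: Moves the arm, as the interface text tells. Its arguments: {"type":"object","properties":{"deltas":{"type":"array","items":{"type":"array","items":{"type":"array","items":{"type":"number"}}}},"gripper":{"type":"number"},"force":{"type":"number"}},"required":["deltas"]}

```bash
mkdir -p pics; ls; cat > h.py <<'E'
import numpy as np, cv2
from workcell import bot
def cam(n):
    c=bot.calibration(n); im,d=bot.read_camera(n); return c,im,d
def R(c):
    a=np.array(c["attitude"],float)
    if a.shape==(3,3): return a
    from scipy.spatial.transform import Rotation as Ro
    return Ro.from_euler('xyz',a).as_matrix() if a.size==3 else None
def ray(c,u,v):
    K=np.array(c["K"]); p=np.array([(u-K[0,2])/K[0,0],(v-K[1,2])/K[1,1],1.])
    return np.array(c["position"]),R(c)@np.array([p[0],-p[1],-1])
def onz(c,u,v,z):
    o,r=ray(c,u,v); return o+r*(z-o[2])/r[2]
def pt(c,d,u,v):
    o,r=ray(c,u,v); return o+r*d[int(v),int(u)]
def cloud(c,d):
    K=np.array(c["K"]); v,u=np.mgrid[:480,:640]
    p=np.stack([(u-K[0,2])/K[0,0]*d,-(v-K[1,2])/K[1,1]*d,-d],-1)
    P=p@R(c).T+np.array(c["position"]); P[d==0]=np.nan; return P
E
python3 - <<'E'
from h import *
for n in("scene","top"):
    c,im,d=cam(n); print(n,c); cv2.imwrite(f"pics/{n}0.png",im); np.savez(f"{n}0.npz",d=d)
print(bot.observe())
E
```

```text
pics
scene {'K': array([[580.08970655,   0.        , 318.31747237],
       [  0.        , 580.08970655, 246.76917406],
       [  0.        ,   0.        ,   1.        ]]), 'position': array([-397.5515841 ,  634.17718865,  761.22363669]), 'attitude': array([ 1.01554893, -0.01880128, -2.08998352])}
top {'K': array([[503.33954132,   0.        , 313.56477177],
       [  0.        , 503.33954132, 241.47632041],
       [  0.        ,   0.        ,   1.        ]]), 'position': array([ 347.84771942,   76.19867335, 1189.58331489]), 'attitude': array([ 0.15717739,  0.02259849, -1.57789082])}
{'time': 0.1, 'qpos': array([ 1.18232461,  0.31164211,  0.01398379,  1.51286416, -0.00439557,
        1.31917831, -0.02724815]), 'dq': array([ 9.39727833e-04,  1.19842988e-04, -2.36002909e-03, -3.47073092e-03,
       -5.59815012e-04,  7.54005960e-04,  5.24708528e-05]), 'joint_efforts': array([ 6.57818418e-04, -3.80851972e+01,  1.46806673e-01, -2.31240714e+01,
        1.23573150e-02,  8.20258108e-03,  3.57429478e-06]), 'eef_pos': array([ 186.72740667, -516.66250883,  230.34477251]), 'ee_rot': array([-3.13953330e+00,  8.88600540e-05,  3.46810182e-01]), 'ft_force': array([ 0.73592502, -0.1089064 , -0.72120274]), 'ft_torque': array([ 0.02162395, -0.03152371,  0.01819532]), 'gripper_force': 0.0, 'gripper_width': 1.000091447055912}
```

View pics/scene0.png

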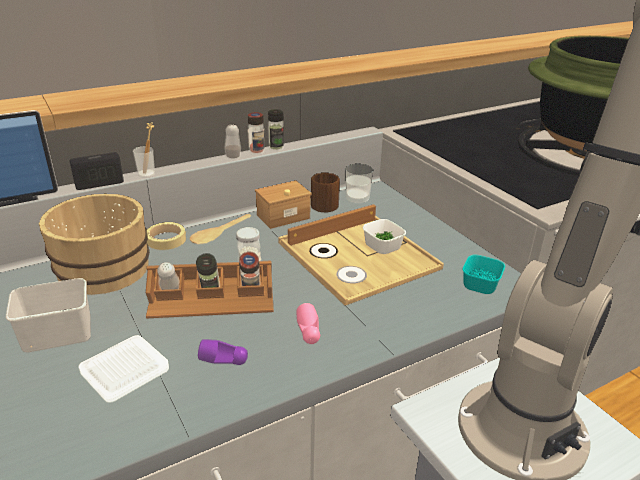

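View pics/top0.png

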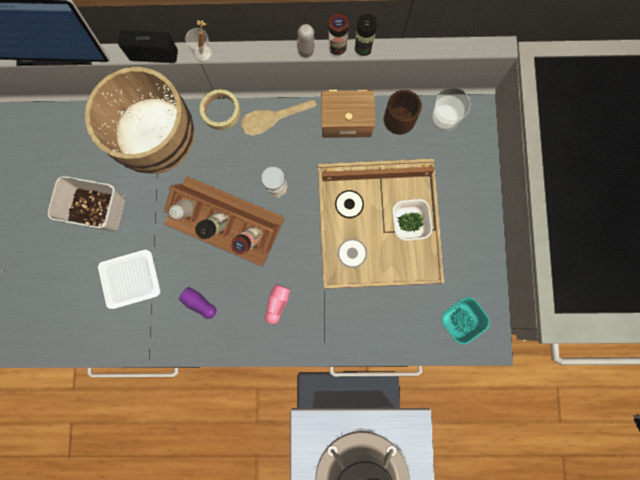

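Candidates:
- **Shaker:** the one in the rack at scene (168,275), top (180,210). Look-alikes are purple (222,352), pink (308,320) and the one on the ledge (232,140).
- **Black jar:** the one in the rack at (208,265). Its look-alike is on the ledge at (276,130).
- **Red jar:** the one in the rack at (249,270). Its look-alike is on the ledge at (256,130).
- **Dish:** white at (384,237). Look-alikes are turquoise (482,273) and the white boxes at left.
- **Sesame:** (248,240).

I choose the three in the rack and the white dish on the tray.

```bash
python3 - <<'E'
from h import *
np.set_printoptions(precision=1,suppress=True)
c=bot.calibration("top"); im=cv2.imread("pics/top0.png"); d=np.load("top0.npz")["d"]; P=cloud(c,d)
hsv=cv2.cvtColor(im,cv2.COLOR_BGR2HSV)
for n,(u,v,z) in dict(tFL=(325,288,24),tFR=(442,284,24),tBL=(318,163,28),tBR=(434,160,28)).items(): print(n,onz(c,u,v,z))
# rings: dark ring / white disc
for n,(u,v) in dict(r1=(349,204),r2=(352,253)).items():
    s=hsv[v-22:v+22,u-22:u+22]; m=(s[...,1]<60).astype(np.uint8)
    k,l,st,ce=cv2.connectedComponentsWithStats(m); i=1+st[1:,4].argmax(); x,y=ce[i]+[u-22,v-22]
    print(n,st[i],x,y,onz(c,x,y,10), P[v,u])
# dish
u,v=412,220; s=hsv[v-35:v+35,u-35:u+28]; m=((s[...,1]<60)&(s[...,2]>110)).astype(np.uint8)
k,l,st,ce=cv2.connectedComponentsWithStats(m); i=1+st[1:,4].argmax()
ct=max(cv2.findContours((l==i).astype(np.uint8),0,2)[0],key=cv2.contourArea); r=cv2.minAreaRect(ct); b=cv2.boxPoints(r)+[u-35,v-35]
print("dish",r[0],[onz(c,x,y,56) for x,y in b],onz(c,r[0][0]+u-35,r[0][1]+v-35,56))
# rack / jars
for n,(u,v) in dict(shk=(177,211),blk=(205,229),red=(240,243),ses=(273,175),rackBL=(187,180),rackBR=(282,213),rackFL=(165,228),rackFR=(265,263),basket=(150,75),box=(345,95)).items(): print(n,P[v,u])
cr=np.hstack([cv2.resize(im[160:280,150:300],(600,480),interpolation=2)]); cv2.imwrite("pics/crop1.png",cr)
E
```

```text
tFL [423.7  75.6  24. ]
tFR [ 430.6 -193.6   24. ]
tBL [722.4  89.2  28. ]
tBR [ 725.9 -187.6   28. ]
r1 [  9   9  27  26 497] 348.9315895372233 203.62575452716297 [626.   16.1  10. ] [624.4  16.1  13. ]
r2 [  8   8  29  29 669] 351.8998505231689 252.92077727952167 [506.7  11.2  10. ] [506.3  11.1  11.9]
dish (35.03013610839844, 34.28630065917969) [array([620. , -78.1,  56. ]), array([ 628.4, -165.7,   56. ]), array([ 534. , -171.3,   56. ]), array([525.7, -84.8,  56. ])] [ 576.7 -125.    56. ]
shk [590.6 400.5 109.4]
blk [546.4 333.2 126.2]
red [514.6 256.5 128.7]
ses [677.3 191.2  84.4]
rackBL [692.2 411.    1.8]
rackBR [606.8 177.5   1.5]
rackFL [574.4 462.8  -5. ]
rackFR [485.6 217.5   3. ]
basket [899.6 465.4 134.8]
box [870.3  24.   78.7]
```

View pics/crop1.png

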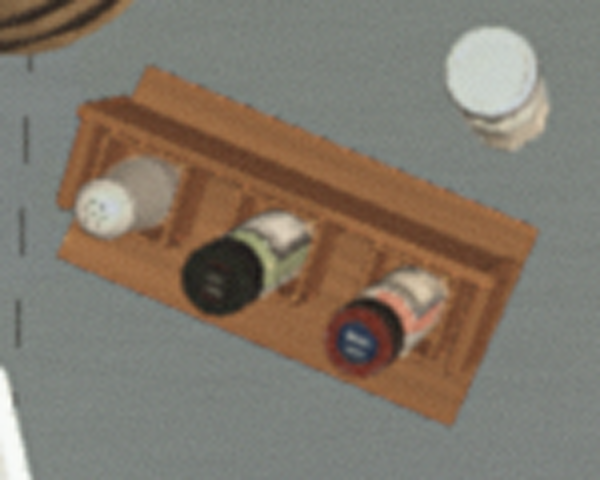

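Crop: shaker at (105,205), black jar (225,275) and red jar (360,340) in the rack, with the sesame jar free at (490,70). I do the dish first, going in front of it with the gripper shut.

Call:
servo_tool(deltas=[[[28.3,39.2,0,-18],[28.3,39.2,0,-18],[28.3,39.2,0,-18],[28.3,39.2,0,-18],[28.3,39.2,0,-18],[28.3,39.2,0,-18],[28.3,39.2,0,-18],[28.3,39.2,0,-18],[28.3,39.2,0,-18],[28.3,39.2,0,-18],[28.3,39.2,0,-18]]], gripper=255, force=30)

```text
time: 1.48
eef_pos: [469.0, -127.2, 231.0]
ee_rot: [3.141, 0.001, 0.029]
ft_force: [0.6, 0.9, -0.5]
gripper_width: 0.001
gripper_force: 0.0
```

```bash
python3 - <<'E'
from h import *
np.set_printoptions(precision=2,suppress=True)
s=bot.observe();print(s["time"],s["eef_pos"],s["ee_rot"])
c,im,d=cam("wrist"); print(c); cv2.imwrite("pics/w1.png",im); np.savez("w1.npz",d=d)
E
```

```text
1.475 [ 468.99 -127.15  231.02] [3.14 0.   0.03]
{'K': array([[357.1 ,   0.  , 319.67],
       [  0.  , 357.1 , 236.8 ],
       [  0.  ,   0.  ,   1.  ]]), 'position': array([ 535.46, -124.68,  373.83]), 'attitude': array([-0.26, -0.  , -1.54])}
```

View pics/w1.png

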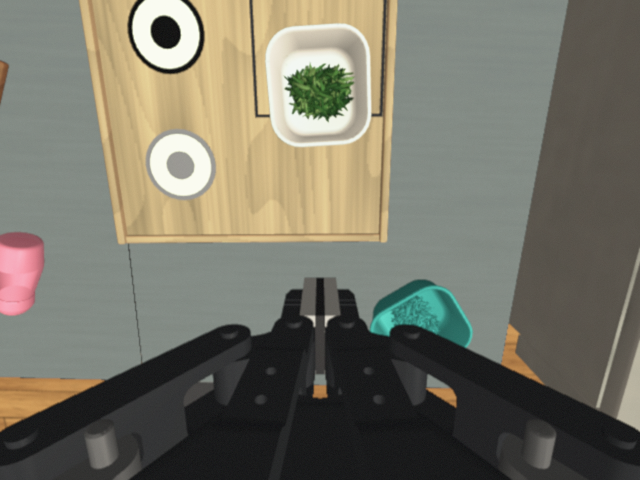

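The wrist view shows the black ring at (165,32), the grey ring at (180,165), the dish rim front edge at v≈146 centred on u≈320, and the lane lines at u≈258 and u≈380.

```bash
python3 - <<'E'
from h import *
np.set_printoptions(precision=1,suppress=True)
c=bot.calibration("wrist"); im=cv2.imread("pics/w1.png"); hsv=cv2.cvtColor(im,cv2.COLOR_BGR2HSV)
def blob(u,v,r,z,s=60,vmin=0):
    u0=max(u-r,0);v0=max(v-r,0); q=hsv[v0:v+r,u0:u+r]; m=((q[...,1]<s)&(q[...,2]>=vmin)).astype(np.uint8)
    k,l,st,ce=cv2.connectedComponentsWithStats(m); i=l[v-v0,u-u0] or 1+st[1:,4].argmax(); i=1+st[1:,4].argmax()
    ct=max(cv2.findContours((l==i).astype(np.uint8),0,2)[0],key=cv2.contourArea).astype(np.float32)+np.float32([u0,v0]); 
    return np.array([onz(c,x,y,z) for x,y in ct[:,0]])[:,:2].astype(np.float32)
for n,a in dict(black=(165,32,45,10,60,130),grey=(180,165,42,10,60)).items():
    p=blob(*a); e=cv2.minEnclosingCircle(p); print(n,cv2.fitEllipse(p),e)
p=blob(320,85,72,56,50,140); r=cv2.minAreaRect(p); print("dish",r,p.min(0),p.max(0))
for z,pts in ((24,[(126,240),(384,239)]),(10,[(254,40),(258,110),(383,110),(383,40)])):
    for u,v in pts: print(u,v,onz(c,u,v,z))
E
```

```text
black ((626.4285278320312, 18.781688690185547), (60.54772186279297, 60.676326751708984), 162.06085205078125) ((626.3453369140625, 18.78700065612793), 30.723180770874023)
grey ((507.3896484375, 13.659915924072266), (68.99683380126953, 69.20600891113281), 95.48382568359375) ((507.416015625, 13.736089706420898), 35.074275970458984)
dish ((577.7590942382812, -122.89617156982422), (93.44512939453125, 85.47196197509766), 5.215524673461914) [ 530.  -167.7] [625.8 -78.5]
126 240 [431.5  68.9  24. ]
384 239 [ 440.5 -193.3   24. ]
254 40 [622.4 -62.   10. ]
258 110 [561.7 -64.8  10. ]
383 110 [ 565.4 -185.1   10. ]
383 40 [ 626.1 -180.4   10. ]
```

Call:
servo_tool(deltas=[[[2.6,-0.1,-6,1],[2.6,-0.1,-12,1],[2.6,-0.1,-18,1],[2.6,-0.1,-19.6,1],[2.6,-0.1,-20.2,1],[2.6,-0.1,-20.2,1]]])

```text
time: 2.28
eef_pos: [497.9, -126.9, 31.3]
ee_rot: [3.14, -0.004, 0.05]
ft_force: [-1.1, 0.0, -0.4]
gripper_width: -0.001
gripper_force: 0.0
```

Call:
servo_tool(deltas=[[[0.5,0.02,0,0],[1,0.04,0,0],[1.5,0.06,0,0],[1.9,0.08,0,0],[2.3,0.1,0,0],[2.7,0.12,0,0],[3.1,0.13,0,0],[3.5,0.15,0,0],[3.9,0.17,0,0],[4.3,0.18,0,0],[4.7,0.2,0,0],[5.1,0.22,0,0]]])

```text
time: 3.78
eef_pos: [547.2, -124.1, 29.3]
ee_rot: [3.142, 0.0, 0.05]
ft_force: [-0.7, 0.7, 0.0]
gripper_width: 0.001
gripper_force: 0.4
```

Call:
servo_tool(deltas=[[[0.4,0.02,0,0],[0.8,0.03,0,0],[1.2,0.05,0,0],[1.5,0.06,0,0],[1.8,0.08,0,0],[2.0,0.08,0,0],[2.2,0.09,0,0],[2.4,0.1,0,0]]])

```text
time: 4.78
eef_pos: [571.0, -123.1, 29.3]
ee_rot: [3.142, 0.0, 0.05]
ft_force: [-0.5, 0.2, -0.7]
gripper_width: -0.0
gripper_force: 0.4
```

```bash
python3 - <<'E'
from h import *
np.set_printoptions(precision=1,suppress=True)
s=bot.observe();print(s["eef_pos"],s["ft_force"])
c,im,d=cam("top"); cw,iw,dw=cam("wrist"); cv2.imwrite("pics/p2.png",np.hstack([cv2.resize(im[140:300,300:460],(480,480),interpolation=2),iw[:240,:]] if 0 else [cv2.resize(im[140:300,300:460],(400,400),interpolation=2),cv2.resize(iw,(400,300))[:300].copy() if 0 else cv2.resize(iw[:400,120:520],(400,400))]))
P=cloud(c,d)
# rail: points with z 45-65 and x>640
m=(P[...,2]>40)&(P[...,2]<70)&(P[...,0]>650)&(P[...,0]<740)&(P[...,1]>-190)&(P[...,1]<60)
for y in range(-180,70,30):
    q=P[m&(abs(P[...,1]-y)<12)]; 
    if len(q): print(y,len(q),q[:,0].min(),np.median(q[:,0]),q[:,0].max(),np.median(q[:,2]))
E
```

```text
[ 571.  -123.1   29.3] [-0.5  0.2 -0.7]
-150 14 670.5994579791861 693.7256855840817 701.5609992273075 54.68737677622926
-120 108 668.3467582200451 689.0984553314911 698.9173734648095 54.21543432201133
-90 102 650.4920620957797 688.8389232381195 699.9927746338541 53.831028351262034
-60 71 685.535862450573 690.0545112857842 698.618318878517 54.44307782443843
-30 67 684.1595787853857 689.4716754757817 698.0555874257597 53.56979898160375
0 66 683.3146130278599 688.5953457766173 696.9027622711797 54.71821502209127
30 65 681.8898305112448 686.779279990984 693.6245946117805 54.382217968330906
60 36 681.5456848419085 686.8647638434691 702.8916892210241 54.074534440478374
```

View pics/p2.png

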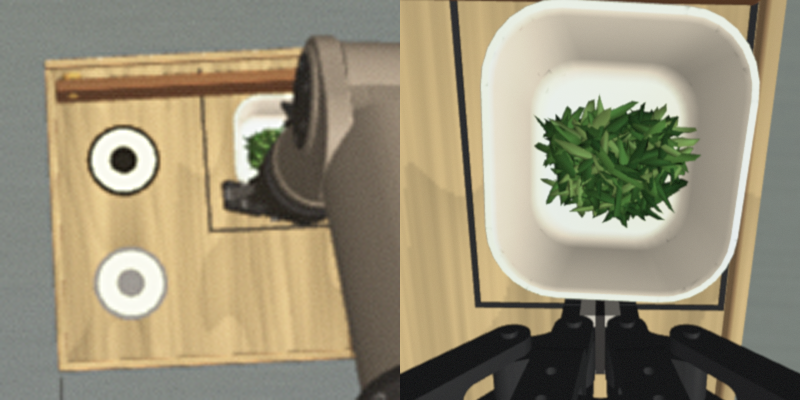

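The dish is moving squarely, and the rail's front face is about x≈683. Next I feel for contact slowly.

Call:
servo_tool(deltas=[[[0.08,0,0,0],[0.15,0,0,0],[0.22,0.01,0,0],[0.29,0.01,0,0],[0.36,0.01,0,0],[0.4,0.02,0,0]]])

```text
time: 5.62
eef_pos: [575.0, -122.9, 29.3]
ee_rot: [3.142, -0.0, 0.05]
ft_force: [-1.9, -0.8, 0.6]
gripper_width: 0.004
gripper_force: 0.5
```

Call:
servo_tool(deltas=[[[0.05,0,0,0],[0.1,0,0,0],[0.15,0.01,0,0],[0.15,0.01,0,0]]])

```text
time: 6.12
eef_pos: [576.6, -122.7, 29.3]
ee_rot: [-3.142, -0.0, 0.05]
ft_force: [-0.2, 0.0, 0.2]
gripper_width: -0.0
gripper_force: 0.4
```

Call:
servo_tool(deltas=[[[0.05,0,0,0],[0.1,0,0,0],[0.1,0.01,0,0]]])

```text
time: 6.5
eef_pos: [577.6, -122.7, 29.3]
ee_rot: [3.141, -0.0, 0.05]
ft_force: [-0.7, -0.4, 0.7]
gripper_width: -0.001
gripper_force: 0.4
```

Call:
servo_tool(deltas=[[[0.05,0,0,0],[0.1,0,0,0],[0.1,0.01,0,0]]])

```text
time: 6.88
eef_pos: [578.6, -122.6, 29.3]
ee_rot: [3.142, -0.0, 0.05]
ft_force: [-2.1, 0.1, -0.5]
gripper_width: 0.001
gripper_force: 0.4
```

Call:
servo_tool(deltas=[[[0.05,0,0,0],[0.1,0,0,0],[0.1,0.01,0,0]]])

```text
time: 7.25
eef_pos: [579.6, -122.5, 29.3]
ee_rot: [3.142, -0.0, 0.05]
ft_force: [-0.4, 0.2, -0.4]
gripper_width: -0.0
gripper_force: 0.4
```

Call:
servo_tool(deltas=[[[0.05,0,0,0],[0.1,0,0,0],[0.1,0.01,0,0]]])

```text
time: 7.62
eef_pos: [580.6, -122.4, 29.3]
ee_rot: [3.142, -0.0, 0.05]
ft_force: [-0.6, -0.9, 0.4]
gripper_width: 0.004
gripper_force: 0.4
```

Call:
servo_tool(deltas=[[[0.04,0,0,0],[0.08,0,0,0]]])

```text
time: 7.88
eef_pos: [581.3, -122.4, 29.3]
ee_rot: [3.142, 0.0, 0.05]
ft_force: [-1.2, 0.8, 0.1]
gripper_width: 0.0
gripper_force: 0.5
```

Call:
servo_tool(deltas=[[[0.04,0,0,0],[0.08,0,0,0]]])

```text
time: 8.12
eef_pos: [582.1, -122.4, 29.3]
ee_rot: [3.142, 0.0, 0.05]
ft_force: [-0.2, 0.2, -0.0]
gripper_width: -0.002
gripper_force: 0.5
```

Call:
servo_tool(deltas=[[[0.04,0,0,0],[0.08,0,0,0]]])

```text
time: 8.38
eef_pos: [582.9, -122.3, 29.3]
ee_rot: [3.142, -0.0, 0.05]
ft_force: [-0.8, -0.1, -0.1]
gripper_width: -0.003
gripper_force: 0.5
```

```bash
python3 - <<'E'
from h import *
np.set_printoptions(precision=1,suppress=True)
c,im,d=cam("wrist"); cv2.imwrite("pics/w3.png",im); P=cloud(c,d)
m=(P[...,2]>50)&(P[...,2]<62)&(abs(P[...,1]+122)<15)
q=P[m]; print(q[:,0].min(),q[:,0].max(),len(q))
print(c["position"],c["attitude"])
for v in range(0,60,5): print(v,P[v,340],im[v,340])
E
```

```text
589.3120525792513 690.6664371531612 4876
[ 649.1 -118.6  172.2] [-0.3 -0.  -1.5]
0 [ 690.  -122.7   50.4] [ 65  81 101]
5 [ 686.8 -122.6   56.1] [228 238 232]
10 [ 685.7 -122.7   55.9] [219 230 230]
15 [ 684.5 -122.8   55.6] [180 199 209]
20 [ 683.8 -122.9   53.4] [165 183 191]
25 [ 683.3 -123.1   50.5] [162 179 186]
30 [ 683.3 -123.4   45.5] [159 176 184]
35 [ 682.5 -123.6   43.2] [156 172 180]
40 [ 682.1 -123.8   39. ] [152 168 175]
45 [ 681.7 -124.1   34. ] [148 163 171]
50 [ 680.8 -124.4   30.9] [145 161 168]
55 [ 680.4 -124.7   25.3] [140 155 162]
```

View pics/w3.png

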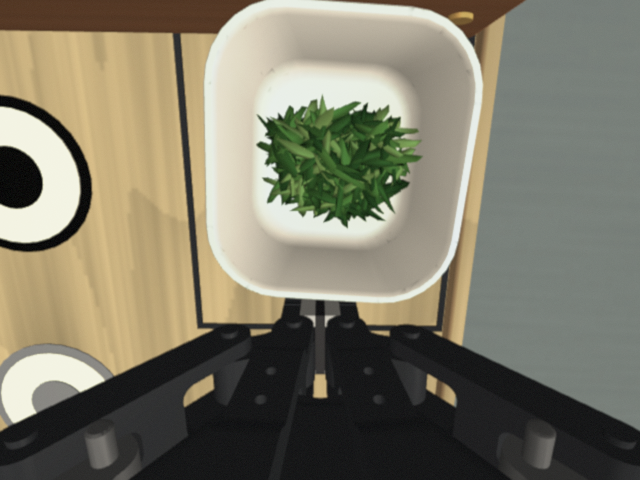

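```bash
python3 - <<'E'
from h import *
np.set_printoptions(precision=1,suppress=True)
c=bot.calibration("wrist")
im=cv2.imread("pics/w3.png").astype(int)
for u in (20,60,100,140,165,195):
    g=im[:60,u].sum(1); v=np.argmax(np.diff(g[10:]))+10.5; print(u,v,onz(c,u,v,10))
for u in (300,340,380): 
    g=im[:30,u].sum(1); v=np.argmax(np.diff(g))+.5; print(u,v,onz(c,u,v,56))
E
```

```text
20 30.5 [686.1   5.3  10. ]
60 30.5 [686.9 -11.   10. ]
100 31.5 [687.4 -27.2  10. ]
140 32.5 [687.8 -43.4  10. ]
165 32.5 [688.4 -53.6  10. ]
195 32.5 [689.  -65.8  10. ]
300 0.5 [ 687.5 -111.1   56. ]
340 0.5 [ 688.1 -122.5   56. ]
380 3.5 [ 687.9 -134.    56. ]
```

About 3 mm is left to the rail.

Call:
servo_tool(deltas=[[[0.05,0,0,0],[0.1,0,0,0],[0.1,0,0,0]]])

```text
time: 8.8
eef_pos: [584.0, -122.4, 29.3]
ee_rot: [3.142, -0.0, 0.05]
ft_force: [-0.9, -0.1, 0.3]
gripper_width: -0.002
gripper_force: 0.4
```

Call:
servo_tool(deltas=[[[0.04,0,0,0],[0.08,0,0,0],[0.08,0,0,0]]])

```text
time: 9.18
eef_pos: [584.2, -122.4, 29.2]
ee_rot: [3.142, 0.001, 0.05]
ft_force: [-3.0, -0.6, 0.5]
gripper_width: 0.002
gripper_force: 1.1
```

Call:
servo_tool(deltas=[[[0.04,0,0,0],[0.08,0,0,0],[0.08,0,0,0]]])

```text
time: 9.55
eef_pos: [584.5, -122.5, 29.1]
ee_rot: [3.142, 0.002, 0.05]
ft_force: [-5.5, 0.2, 3.1]
gripper_width: 0.004
gripper_force: 2.6
```

Call:
servo_tool(deltas=[[[0.04,0,0,0],[0.06,0,0,0],[0.06,0,0,0]]])

```text
time: 9.93
eef_pos: [584.5, -122.6, 29.1]
ee_rot: [3.142, 0.003, 0.05]
ft_force: [-6.6, -0.1, 3.2]
gripper_width: -0.0
gripper_force: 3.1
```

Contact at x≈584, with force building steadily to 6.6 N, so the dish is seated. I back off, rise, and go to look over the rack.

Call:
servo_tool(deltas=[[[-0.3,0,0,0],[-1,-0.1,0,0],[-2.5,-0.1,1,0],[-3,-0.1,7,0],[-3,0,13,0],[-3,3,19,0],[-4,9,25,-5],[-4.5,15,27,-12],[-4.5,21,27,-20],[-4.5,27,27,-23],[-4.5,33,27,-23],[-4.5,39,27,-23]]], gripper=75)

```text
time: 11.42
eef_pos: [540.6, 255.2, 300.5]
ee_rot: [-3.14, -0.002, -0.352]
ft_force: [1.3, 0.5, 0.1]
gripper_width: 0.702
gripper_force: 0.0
```

Call:
servo_tool(deltas=[[[0,5,0,0],[0,5,0,0],[0,5,0,0]]])

```text
time: 11.8
eef_pos: [541.1, 302.8, 299.7]
ee_rot: [3.141, -0.001, -0.352]
ft_force: [0.3, -0.3, -0.3]
gripper_width: 0.703
gripper_force: 0.0
```

```bash
python3 - <<'E'
from h import *
np.set_printoptions(precision=2,suppress=True)
s=bot.observe();print(s["time"],s["eef_pos"],s["ee_rot"],s["gripper_width"])
c,im,d=cam("wrist"); print(c); cv2.imwrite("pics/w4.png",im); np.savez("w4.npz",d=d,**{k:np.array(v) for k,v in c.items()})
E
```

```text
11.8 [541.13 302.78 299.67] [ 3.14 -0.   -0.35] 0.7026771730376625
{'K': array([[357.1 ,   0.  , 319.67],
       [  0.  , 357.1 , 236.8 ],
       [  0.  ,   0.  ,   1.  ]]), 'position': array([603.3 , 280.77, 442.64]), 'attitude': array([-0.26, -0.  , -1.92])}
```

View pics/w4.png

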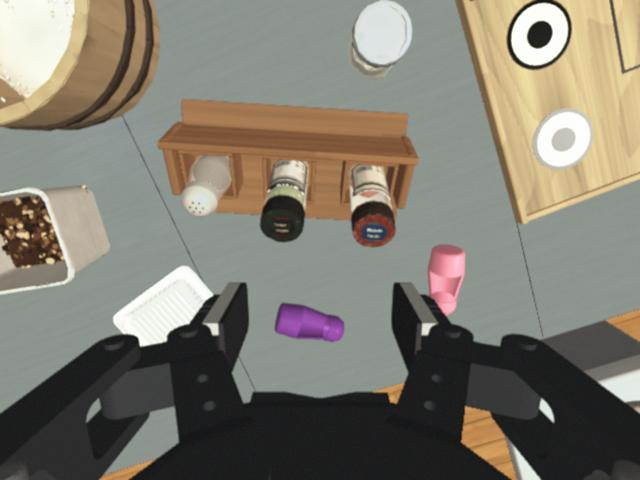

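The wrist view shows the shaker cap at (202,200) with its body at (212,170), the black cap at (283,217) and the red cap at (373,225). The rack's upper edge runs from (163,138) to (415,155).

```bash
cat > m.py <<'E'
from h import *
np.set_printoptions(precision=2,suppress=True)
f=np.load("w4.npz"); c={k:f[k] for k in("K","position","attitude")}; d=f["d"]; im=cv2.imread("pics/w4.png"); P=cloud(c,d)
def L(a,b,z,n):
    A,B=onz(c,*a,z),onz(c,*b,z); v=(A-B)[:2]; print(n,A,B,np.linalg.norm(v),"yaw",np.arctan2(-v[0],v[1]))
print([P[v,u] for u,v in((190,108),(395,118),(250,140),(330,145),(330,155))])
L((183,100),(407,115),P[110,300][2],"backbase"); L((163,138),(415,155),P[142,300][2],"backtop")
print("z",P[110,300],P[142,300])
hsv=cv2.cvtColor(im,cv2.COLOR_BGR2HSV)
# cap top centres
def cap(u,v,r,z,thr):
    q=hsv[v-r:v+r,u-r:u+r]; m=thr(q).astype(np.uint8); k,l,st,ce=cv2.connectedComponentsWithStats(m); i=1+st[1:,4].argmax(); x,y=ce[i]+[u-r,v-r]
    print("cap",x,y,st[i],P[int(y),int(x)])
cap(283,217,30,0,lambda q:q[...,2]<60); cap(202,200,22,0,lambda q:(q[...,1]<40)&(q[...,2]>150)); cap(373,225,30,0,lambda q:q[...,2]<110)
for n,l in dict(shk=((202,200),(205,192),(207,185),(210,178),(213,168),(214,160)),blk=((283,228),(283,215),(284,205),(286,195),(288,185),(290,175),(291,166)),red=((375,230),(372,212),(371,200),(370,190),(368,175))).items():
    print(n); print(np.array([P[v,u] for u,v in l]))
E
python3 m.py
```

```text
[array([688.79, 407.7 ,   7.13]), array([597.35, 189.53,   8.44]), array([628.75, 347.38,  60.87]), array([595.72, 271.54,  60.86]), array([586.97, 275.2 ,  77.98])]
backbase [699.16 411.19   8.14] [595.75 175.48   8.14] 257.3891000823902 yaw -0.4134502166578664
backtop [661.7  431.68  58.44] [555.46 191.09  58.44] 263.0027565393295 yaw -0.4158285134383698
z [643.24 289.57   8.14] [609.22 299.77  58.44]
cap 282.3255172413793 217.53655172413792 [   8    9   43   45 1450] [552.99 334.59 128.96]
cap 200.12178877259754 197.94386298763084 [   2    2   37   37 1051] [594.13 402.07 112.15]
cap 371.2457496136012 212.36166924265842 [  8   6  44  30 647] [530.12 258.34 129.82]
shk
[[590.92 401.61 111.91]
 [596.71 396.82 109.08]
 [601.98 395.15 100.62]
 [607.16 393.27  89.4 ]
 [615.35 390.01  77.66]
 [622.82 389.32  65.41]]
blk
[[542.36 338.32 124.33]
 [554.72 332.71 131.15]
 [562.51 328.88 129.14]
 [568.83 325.74 116.19]
 [575.22 322.92  97.87]
 [582.63 319.14  83.94]
 [589.97 316.38  69.72]]
red
[[511.91 259.75 125.47]
 [529.76 257.49 129.59]
 [536.91 253.61 112.6 ]
 [544.   250.53 100.49]
 [554.86 245.5   75.24]]
```

Call:
servo_tool(deltas=[[[1.8,2.9,-4,-3.5],[1.8,2.9,-10,-3.5],[1.8,2.9,-14,-3.5],[1.8,2.9,-17,-3.5],[1.8,2.9,-20,-3.5],[1.8,2.9,-22,-3.5],[1.8,2.9,-23.2,-3.5],[1.8,2.9,-23.2,-3.5],[1.8,2.9,-23.2,-3.5]]])

```text
time: 12.98
eef_pos: [560.0, 332.8, 68.6]
ee_rot: [-3.14, -0.001, -0.413]
ft_force: [-0.1, -0.4, 0.0]
gripper_width: 0.706
gripper_force: 0.0
```

Call:
servo_tool(deltas=[[[0,0,0,0],[0,0,0,0],[0,0,0,0],[0,0,0,0]]], gripper=255, force=25)

```text
time: 13.48
eef_pos: [559.5, 333.1, 68.5]
ee_rot: [-3.14, -0.001, -0.412]
ft_force: [-1.0, -0.8, 4.8]
gripper_width: 0.473
gripper_force: 19.2
```

Call:
servo_tool(deltas=[[[-0.14,0.06,0.33,0],[-0.28,0.12,0.67,0],[-0.42,0.18,1.0,0],[-0.56,0.25,1.35,0],[-0.7,0.31,1.7,0],[-0.84,0.37,2.0,0],[-0.84,0.37,2.0,0]]])

```text
time: 14.35
eef_pos: [550.5, 336.9, 87.9]
ee_rot: [-3.141, -0.0, -0.412]
ft_force: [1.3, -0.3, -0.4]
gripper_width: 0.472
gripper_force: 19.5
```

```bash
python3 - <<'E'
from h import *
np.set_printoptions(precision=1,suppress=True)
s=bot.observe();print(s["time"],s["eef_pos"],s["ft_force"],s["gripper_width"])
c,im,d=cam("scene"); cw,iw,dw=cam("wrist")
cv2.imwrite("pics/p5.png",np.hstack([cv2.resize(im[200:340,120:300],(540,420),interpolation=2)]))
cv2.imwrite("w5.png",iw)
E
```

```text
14.35 [550.5 336.9  87.9] [ 1.3 -0.3 -0.4] 0.4720580475206339
```

View pics/p5.png

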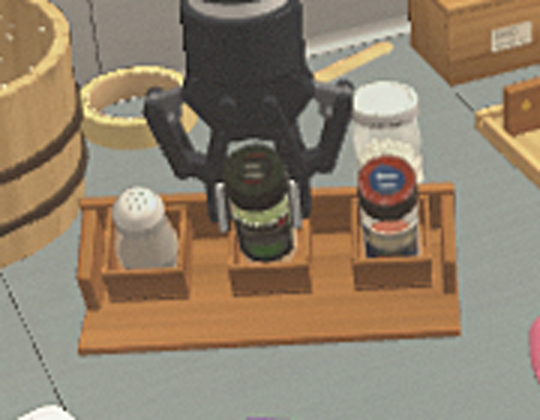

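The black jar is held and half out of its pocket. Now I lever it upright against the pocket's back wall.

Call:
servo_tool(deltas=[[[0.3,-0.13,0.02,0],[0.6,-0.26,0.06,0],[0.9,-0.4,0.12,0],[1.2,-0.53,0.2,0],[1.5,-0.66,0.3,0]]])

```text
time: 15.08
eef_pos: [560.4, 332.5, 89.0]
ee_rot: [3.139, 0.01, -0.409]
ft_force: [-6.5, 2.5, -0.5]
gripper_width: 0.474
gripper_force: 19.1
```

Call:
servo_tool(deltas=[[[0.3,-0.13,0.06,0],[0.6,-0.26,0.12,0],[0.9,-0.4,0.15,0],[1.0,-0.44,0.2,0]]])

```text
time: 15.58
eef_pos: [569.7, 329.0, 90.7]
ee_rot: [3.14, 0.011, -0.408]
ft_force: [-7.6, 3.2, -3.1]
gripper_width: 0.47
gripper_force: 20.0
```

```bash
cat > tilt.py <<'E'
from h import *
import sys
np.set_printoptions(precision=1,suppress=True)
s=bot.observe();print(s["time"],s["eef_pos"],s["ft_force"])
c,im,d=cam("scene"); P=cloud(c,d); cv2.imwrite(sys.argv[1],im)
t=s["eef_pos"]; np.savez("tilt.npz",P=P)
E
python3 tilt.py t1.png; python3 -c "
import cv2;im=cv2.imread('t1.png');cv2.imwrite('pics/p6.png',cv2.resize(im[200:340,120:300],(540,420),interpolation=2))"
```

```text
15.575 [569.7 329.   90.7] [-7.6  3.2 -3.1]
```

View pics/p6.png

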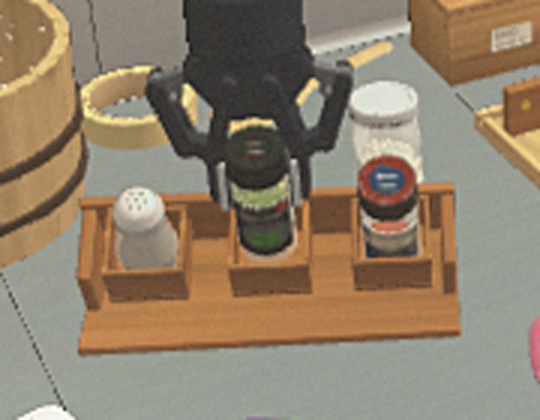

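The jar pivots with about 8 N. From here I measure the tilt numerically.

```bash
cat > fit.py <<'E'
from h import *
import sys
np.set_printoptions(precision=3,suppress=True)
# lean of held jar: cloud of scene cam near tcp, fit cylinder axis slope from the silhouette-mid/front surface per height
def lean(P,t,yaw,lo,hi,r):
    Q=P.reshape(-1,3); Q=Q[~np.isnan(Q[:,0])]
    e=np.array([np.cos(yaw),np.sin(yaw)]); f=np.array([-e[1],e[0]])
    X=(Q[:,:2]-t[:2])@e; Y=(Q[:,:2]-t[:2])@f; Z=Q[:,2]
    m=(abs(X)<45)&(abs(Y)<15)&(Z>lo)&(Z<hi)
    # local cylinder front: x = x0 + s z - sqrt(r^2-y^2)
    from scipy.optimize import least_squares
    g=lambda p:p[0]+p[1]*(Z[m]-lo)-np.sqrt(np.maximum(r*r-(Y[m]-p[2]-p[3]*(Z[m]-lo))**2,1))-X[m]
    o=least_squares(g,[0,0,0,0],loss="soft_l1",f_scale=2)
    print("n",m.sum(),"x0,leanx,y0,leany",o.x,"cost",o.cost/m.sum())
if __name__=="__main__":
    s=bot.observe(); t=s["eef_pos"]; print(s["time"],t,s["ft_force"])
    P=np.load("tilt.npz")["P"] if sys.argv[1]=="f" else cloud(*[cam("scene")[i] for i in(0,)],cam("scene")[2]) if 0 else None
    if P is None: c,im,d=cam("scene"); P=cloud(c,d); cv2.imwrite("last.png",im)
    lean(P,t,s["ee_rot"][2],t[2]+float(sys.argv[2]),t[2]+float(sys.argv[3]),float(sys.argv[4]))
E
python3 fit.py f -10 45 20.5; python3 fit.py f -20 30 20.5
```

```text
15.625 [569.677 328.996  90.679] [-7.506  3.109 -1.953]
n 277 x0,leanx,y0,leany [ 4.563 -0.287  1.2   -0.002] cost 0.9967328151319429
15.625 [569.677 328.996  90.679] [-7.506  3.109 -1.953]
n 252 x0,leanx,y0,leany [ 7.43  -0.282  0.718  0.019] cost 1.0488942144736983
```

Call:
servo_tool(deltas=[[[0.3,-0.13,0.05,0],[0.6,-0.26,0.1,0],[0.9,-0.4,0.13,0],[1.2,-0.53,0.16,0],[1.45,-0.64,0.18,0],[1.45,-0.64,0.18,0]]])

```text
time: 16.38
eef_pos: [582.2, 324.1, 92.4]
ee_rot: [3.14, 0.015, -0.407]
ft_force: [-9.3, 4.8, 0.4]
gripper_width: 0.473
gripper_force: 19.6
```

```bash
python3 fit.py n -10 45 20.5
```

```text
16.375 [582.22  324.116  92.373] [-9.309  4.78   0.391]
n 319 x0,leanx,y0,leany [-6.05  -0.124  0.464  0.024] cost 1.2523037449606456
```

Call:
servo_tool(deltas=[[[0.3,-0.13,0.02,0],[0.55,-0.24,0.03,0],[0.75,-0.33,0.04,0],[0.75,-0.33,0.04,0]]])

```text
time: 16.92
eef_pos: [593.8, 318.7, 93.5]
ee_rot: [3.141, 0.007, -0.409]
ft_force: [-3.4, 1.3, -0.2]
gripper_width: 0.416
gripper_force: 20.3
```

```bash
python3 fit.py n -10 45 20.5
```

```text
16.925 [593.789 318.675  93.516] [-3.381  1.251 -0.23 ]
n 328 x0,leanx,y0,leany [-17.5    -0.02    1.204  -0.018] cost 1.4112810391634534
```

The jar is upright but has slid to the edge of the pads (width down to 0.416). I'll lift it out gently, stand it on the worktop in front of the rack, and regrip it there.

Call:
servo_tool(deltas=[[[-0.1,0.04,0.5,0],[-0.2,0.09,1.2,0],[-0.3,0.13,2,0],[-0.3,0.13,3,0],[-0.3,0.13,4,0],[-0.3,0.13,4.6,0],[-0.3,0.13,5,0],[-0.3,0.13,5,0]]])

```text
time: 17.98
eef_pos: [594.8, 317.1, 144.7]
ee_rot: [-3.141, -0.0, -0.412]
ft_force: [-0.5, -0.8, 0.0]
gripper_width: 0.001
gripper_force: 0.0
```

```bash
python3 fit.py n -10 45 20.5
```

```text
17.975 [594.774 317.131 144.693] [-0.522 -0.813  0.002]
n 233 x0,leanx,y0,leany [11.337 -0.023  0.385  0.022] cost 2.8372506306444616
```

The jar slipped out. Back up to see where it landed.

Call:
servo_tool(deltas=[[[0,0,6,0],[-2,0,12,0],[-5.4,-1.4,15.5,0],[-5.4,-1.4,15.5,0],[-5.4,-1.4,15.5,0]]], gripper=75)

```text
time: 18.65
eef_pos: [540.7, 302.6, 298.6]
ee_rot: [3.14, 0.0, -0.413]
ft_force: [0.6, -0.0, -0.3]
gripper_width: 0.703
gripper_force: 0.0
```

```bash
python3 - <<'E'
from h import *
c,im,d=cam("wrist"); cv2.imwrite("pics/w7.png",im); np.savez("w4.npz",d=d,**{k:np.array(v) for k,v in c.items()})
E
cp pics/w7.png pics/w4.png
```

```text
(no output)
```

View pics/w7.png

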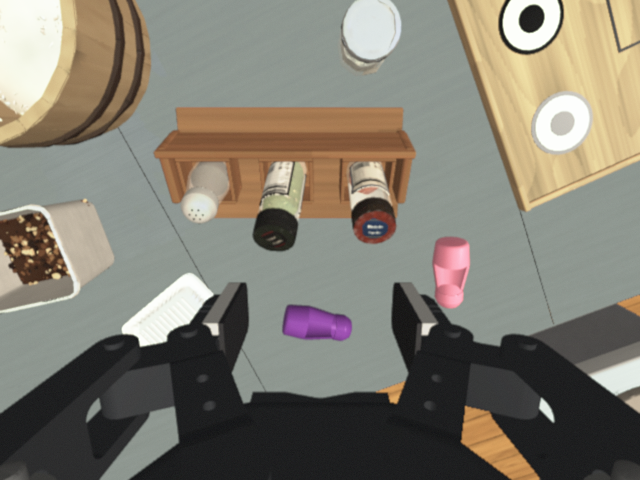

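The black jar is still in its pocket, leaning further, with its cap at (274,232) and its body running to (288,165).

```bash
cat > ax.py <<'E'
from h import *
from scipy.optimize import least_squares
np.set_printoptions(precision=3,suppress=True)
f=np.load("w4.npz"); c={k:f[k] for k in("K","position","attitude")}; d=f["d"]; P=cloud(c,d)
e=np.array([.915,-.403]); g=np.array([.403,.915]); O=np.array([588,319.5])
def axis(y0,r,H,n):
    Q=P.reshape(-1,3); Q=Q[~np.isnan(Q[:,0])]; X=(Q[:,:2]-O)@e; Y=(Q[:,:2]-O)@g; Z=Q[:,2]
    m=(abs(Y-y0)<19)&(X>-80)&(X<25)&(Z>78)&(Z<150)
    A=np.c_[X,Y,Z][m]
    # cylinder side: distance from axis = r ; axis point at z=90 (x,y), slopes
    def res(p):
        a=np.array([p[2],p[3],1]); a/=np.linalg.norm(a); v=A-[p[0],p[1],90]; t=v@a
        dist=np.linalg.norm(v-np.outer(t,a),axis=1)-r
        return np.minimum(abs(dist),abs(t-p[4]))  # side or flat top
    o=least_squares(res,[-25,y0,-.5,0,40],loss="soft_l1",f_scale=1)
    p=o.x; a=np.array([p[2],p[3],1]); a/=np.linalg.norm(a); top=np.array([p[0],p[1],90])+a*p[4]
    w=lambda q:np.r_[O+q[0]*e+q[1]*g,q[2]]
    print(n,len(A),"p",p,"lean",np.arccos(a[2]),"top",w(top),"foot",w(top-H*a),"cost",o.cost/len(A)," world@z90",w([p[0],p[1],90]))
    print("  rack coords foot",top-H*a,"top",top)
if __name__=="__main__":
    axis(0,20.5,105,"blk"); axis(-85,20.5,105,"red"); axis(85,22,90,"shk")
E
python3 ax.py
```

```text
blk 2546 p [-36.828   6.278  -0.734   0.085  37.99 ] lean 0.6363203325406321 top [537.367 351.512 120.555] foot [591.167 319.933  36.105] cost 0.2777319111722343  world@z90 [556.832 340.086  90.   ]
  rack coords foot [ 2.724  1.673 36.105] top [-59.252   8.889 120.555]
red 2509 p [-30.33  -84.236  -0.507  -0.005  38.657] lean 0.46952759702641367 top [510.225 261.53  124.474] foot [553.891 242.835  30.837] cost 0.32746949186044483  world@z90 [526.301 254.647  90.   ]
  rack coords foot [ -0.314 -83.925  30.837] top [-47.82  -84.417 124.474]
shk 1561 p [-28.516  86.634   1.897   0.164  14.62 ] lean 1.0872028908688867 top [609.069 406.084  96.798] foot [533.67  431.805  54.951] cost 1.0213451819108534  world@z90 [596.822 410.262  90.   ]
  rack coords foot [-95.005  80.893  54.951] top [-15.621  87.747  96.798]
```

Jar measured: lean 0.64, foot still in its pocket. I grip it higher up with the pads biased, lever it only partly upright, then stand it on the worktop to finish.

Call:
servo_tool(deltas=[[[0.7,4.2,-4,0],[0.7,4.2,-10,0],[0.7,4.2,-14,0],[0.7,4.2,-17,0],[0.7,4.2,-19.5,0],[0.7,4.2,-21.5,0],[0.7,4.2,-22.5,0],[0.7,4.2,-22.5,0]]])

```text
time: 19.7
eef_pos: [547.0, 344.3, 72.5]
ee_rot: [3.139, 0.002, -0.413]
ft_force: [-0.4, -0.0, -0.4]
gripper_width: 0.702
gripper_force: 0.0
```

Call:
servo_tool(deltas=[[[0,0,0,0],[0,0,0,0],[0,0,0,0],[0,0,0,0]]], gripper=255, force=25)

```text
time: 20.2
eef_pos: [547.9, 345.2, 75.3]
ee_rot: [-3.141, -0.001, -0.412]
ft_force: [-1.8, -1.1, 3.5]
gripper_width: 0.487
gripper_force: 24.7
```

Call:
servo_tool(deltas=[[[-0.2,0.08,0.4,0],[-0.4,0.17,0.8,0],[-0.6,0.25,1.2,0],[-0.8,0.33,1.6,0],[-1.0,0.42,2.0,0],[-1.0,0.42,2.0,0]]])

```text
time: 20.95
eef_pos: [537.7, 349.8, 95.0]
ee_rot: [-3.141, -0.0, -0.412]
ft_force: [0.5, -0.1, -0.2]
gripper_width: 0.488
gripper_force: 24.6
```

```bash
python3 fit.py n 0 45 20.5
```

```text
20.95 [537.695 349.791  95.041] [ 0.546 -0.067 -0.199]
n 238 x0,leanx,y0,leany [12.723 -0.386  4.132 -0.137] cost 4.381721553225558
```

Call:
servo_tool(deltas=[[[0.2,-0.1,-0.4,0],[0.4,-0.2,-0.7,0],[0.7,-0.33,-0.65,0],[1.0,-0.46,-0.6,0],[1.3,-0.6,-0.55,0],[1.6,-0.73,-0.5,0],[1.9,-0.86,-0.4,0],[2.2,-1.0,-0.3,0]]])

```text
time: 22.0
eef_pos: [555.8, 338.2, 90.4]
ee_rot: [3.135, 0.006, -0.412]
ft_force: [-6.8, -2.1, 0.8]
gripper_width: 0.471
gripper_force: 25.2
```

```bash
python3 fit.py n -5 45 20.5
```

```text
22.0 [555.836 338.171  90.367] [-6.821 -2.058  0.785]
n 274 x0,leanx,y0,leany [13.105 -0.353  1.229 -0.012] cost 2.5528600612364767
```

Call:
servo_tool(deltas=[[[0.3,-0.13,0.06,0],[0.6,-0.26,0.12,0],[0.9,-0.4,0.16,0],[1.2,-0.53,0.2,0],[1.2,-0.53,0.2,0]]])

```text
time: 22.68
eef_pos: [566.9, 333.3, 92.3]
ee_rot: [3.134, 0.008, -0.411]
ft_force: [-7.3, -2.1, 0.6]
gripper_width: 0.471
gripper_force: 25.2
```

```bash
python3 fit.py n -5 45 20.5
```

```text
22.675 [566.922 333.268  92.252] [-7.253 -2.128  0.634]
n 283 x0,leanx,y0,leany [ 8.256 -0.244  0.598  0.029] cost 1.43026823756324
```

Call:
servo_tool(deltas=[[[0.3,-0.13,0.04,0],[0.6,-0.26,0.08,0],[0.9,-0.4,0.1,0],[1.1,-0.49,0.12,0],[1.1,-0.49,0.12,0]]])

```text
time: 23.35
eef_pos: [577.4, 328.8, 93.4]
ee_rot: [3.134, 0.009, -0.411]
ft_force: [-7.7, -2.4, 1.5]
gripper_width: 0.47
gripper_force: 25.2
```

```bash
python3 fit.py n -5 45 20.5
```

```text
23.35 [577.441 328.793  93.438] [-7.682 -2.405  1.54 ]
n 295 x0,leanx,y0,leany [ 1.298 -0.071  0.178  0.027] cost 1.4594668680140654
```

Lean is 0.07 and the grip is well centred. One small push more, then lift and look.

Call:
servo_tool(deltas=[[[0.25,-0.11,0,0],[0.25,-0.11,0,0],[-0.1,0.05,0.5,0],[-0.1,0.05,1.5,0],[-0.1,0.05,3,0],[-0.1,0.05,5,0],[-0.1,0.05,7,0],[-0.1,0.05,8.5,0],[-0.1,0.05,9,0],[-0.1,0.05,9,0]]])

```text
time: 24.65
eef_pos: [582.4, 329.7, 185.3]
ee_rot: [-3.14, -0.001, -0.413]
ft_force: [-0.4, -0.9, -1.0]
gripper_width: 0.469
gripper_force: 26.5
```

```bash
python3 fit.py n -30 45 20.5; python3 fit.py n -45 0 20.5
python3 - <<'E'
from h import *
s=bot.observe();t=s["eef_pos"]
c,im,d=cam("scene");P=cloud(c,d);Q=P.reshape(-1,3);Q=Q[~np.isnan(Q[:,0])]
m=(np.hypot(*(Q[:,:2]-t[:2]).T)<28); z=np.sort(Q[m,2]); print(z[:5],np.histogram(z,bins=np.arange(40,300,10))[0])
E
```

```text
24.65 [582.389 329.709 185.312] [-0.426 -0.931 -1.02 ]
n 518 x0,leanx,y0,leany [-0.754 -0.016  0.184  0.015] cost 1.3911587826550083
24.7 [581.865 329.415 184.393] [-0.095 -0.205 -0.99 ]
n 289 x0,leanx,y0,leany [ 0.563 -0.052  0.194  0.003] cost 1.0510005878267366
[5.47994164 5.48566035 5.83649355 5.95145913 6.02916675] [ 56  58  70  78   0   0   0   0   4  80  76  92  93  91  94 123 140 103
 134 216  26  60 111 116 141]
```

The jar is upright (≤0.05) and centred, with its foot about 55 mm below the TCP. I carry it to the black ring.

Call:
servo_tool(deltas=[[[0.8,-4,0,0],[1.6,-9,0,4],[2.4,-14.5,0,10],[3.2,-20,0,16],[3.9,-25,0,21],[4.3,-29,-1,24],[4.45,-30.6,-3,24],[4.45,-31.15,-6,24],[4.45,-31.15,-8,24],[4.45,-31.15,-9,24],[4.45,-31.15,-9.5,24],[4.45,-31.15,-9.5,24]]])

```text
time: 26.3
eef_pos: [626.4, 18.3, 89.9]
ee_rot: [-3.142, -0.0, 0.007]
ft_force: [-0.2, -0.8, -0.2]
gripper_width: 0.472
gripper_force: 26.5
```

```bash
cat > near.py <<'E'
from h import *
import fit
np.set_printoptions(precision=2,suppress=True)
s=bot.observe();t=s["eef_pos"];print(t,s["ee_rot"])
c,im,d=cam("scene");P=cloud(c,d);Q=P.reshape(-1,3);Q=Q[~np.isnan(Q[:,0])]
import sys; r=float(sys.argv[1])
# camera view dir horizontal
v=(t-np.array(c["position"]))[:2]; yaw=np.arctan2(v[1],v[0]); print("viewyaw",yaw)
fit.lean(P,t,yaw,t[2]-35,t[2]+10,r)
cw,iw,dw=cam("wrist"); cv2.imwrite("wn.png",iw)
m=(np.hypot(*(Q[:,:2]-t[:2]).T)<24)&(Q[:,2]>12); z=np.sort(Q[m,2]); print(np.histogram(z,bins=np.arange(8,80,4))[0])
E
python3 near.py 20.5
```

```text
[626.39  18.35  89.89] [-3.14 -0.    0.01]
viewyaw -0.541472888193218
n 211 x0,leanx,y0,leany [ 0.53 -0.04 -1.21  0.02] cost 1.8508305383332102
[ 0 79  0  0  0  0  1 18 21 23 24 24 25 20 23 24 22]
```

Call:
servo_tool(deltas=[[[0,0.03,-0.6,0],[0,0.05,-1.2,0],[0,0.05,-1.7,0],[0,0.05,-2.0,0],[0,0.05,-2.2,0],[0,0.05,-2.25,0],[0,0.05,-2.25,0]]])

```text
time: 27.28
eef_pos: [626.3, 18.6, 67.3]
ee_rot: [3.142, -0.0, 0.007]
ft_force: [-0.4, -0.1, 0.2]
gripper_width: 0.468
gripper_force: 26.5
```

Call:
servo_tool(deltas=[[[0,0,-0.05,0],[0,0,-0.1,0],[0,0,-0.12,0]]])

```text
time: 27.65
eef_pos: [626.3, 18.6, 66.2]
ee_rot: [3.142, -0.0, 0.007]
ft_force: [-0.2, 0.1, 0.3]
gripper_width: 0.474
gripper_force: 26.5
```

Call:
servo_tool(deltas=[[[0,0,-0.05,0],[0,0,-0.1,0],[0,0,-0.12,0]]])

```text
time: 28.02
eef_pos: [626.7, 18.6, 66.0]
ee_rot: [3.141, -0.001, 0.006]
ft_force: [-0.6, -1.1, 6.3]
gripper_width: 0.473
gripper_force: 26.9
```

Contact (6 N). Release and rise.

Call:
servo_tool(deltas=[[[0,0,0.05,0],[0,0,0.05,0],[0,0,0.05,0],[0,0,0.05,0],[0,0,2,0],[0,0,6,0],[0,0,11,0],[0,0,17,0],[0,6,20,-8],[0,12,22,-16],[0,12,22,-24]]], gripper=75)

```text
time: 29.4
eef_pos: [625.1, 147.5, 287.1]
ee_rot: [-3.134, 0.0, -0.406]
ft_force: [0.3, 0.2, -0.7]
gripper_width: 0.707
gripper_force: 0.0
```

```bash
cat > chk.py <<'E'
from h import *
import fit,sys
np.set_printoptions(precision=2,suppress=True)
t=np.array([float(a) for a in sys.argv[1:4]]); r=float(sys.argv[4]); lo,hi=map(float,sys.argv[5:7])
c,im,d=cam("scene");P=cloud(c,d);v=(t-np.array(c["position"]))[:2]; fit.lean(P,t,np.arctan2(v[1],v[0]),lo,hi,r); cv2.imwrite("last.png",im)
Q=P.reshape(-1,3); m=np.hypot(*(Q[:,:2]-t[:2]).T)<25; print("maxz",np.nanpercentile(Q[m,2],98))
E
python3 chk.py 626.4 18 60 20.5 20 105
```

```text
n 397 x0,leanx,y0,leany [ 0.16  0.01 -0.19  0.01] cost 2.0433552825987182
maxz 117.49190891613536
```

The black jar stands upright and centred in its ring. Now the shaker.

Call:
servo_tool(deltas=[[[-1,5,0,0],[-3,11,0,0],[-5,17,0,0],[-6.5,22,0,0],[-6.5,24,0,-0.5],[-6.5,24,0,-0.5],[-6.5,24,0,-0.5]]])

```text
time: 30.32
eef_pos: [562.5, 376.1, 284.4]
ee_rot: [3.14, -0.001, -0.423]
ft_force: [1.0, 0.3, 1.2]
gripper_width: 0.705
gripper_force: 0.0
```

```bash
cat > shk.py <<'E'
from h import *
from scipy.optimize import least_squares
np.set_printoptions(precision=2,suppress=True)
s=bot.observe(); print(s["eef_pos"],s["ee_rot"])
e=np.array([.915,-.403]); g=np.array([.403,.915]); O=np.array([588,319.5])
w=lambda q:np.r_[O+q[0]*e+q[1]*g,q[2]]
A=[]
for n in("wrist","scene"):
    c,im,d=cam(n); cv2.imwrite(f"s_{n}.png",im); P=cloud(c,d); hsv=cv2.cvtColor(im,cv2.COLOR_BGR2HSV)
    X=(P[...,:2]-O)@e; Y=(P[...,:2]-O)@g; Z=P[...,2]
    m=(abs(Y-82)<24)&(X>-75)&(X<30)&(Z>62)&(Z<130)&(hsv[...,1]<70)
    B=np.c_[X[m],Y[m],Z[m]]; print(n,len(B),np.median(B,0)); A.append(B)
    k=m&(Z>100); v,u=np.nonzero(k)
    if len(u): print("  dome px",u.mean(),v.mean(),"mean pt",B[B[:,2]>100].mean(0),"max z",B[:,2].max())
    for z in range(65,125,8):
        q=B[abs(B[:,2]-z)<4]
        if len(q)>8: print("  z",z,len(q),"X",np.percentile(q[:,0],[3,50,97]),"Y",np.percentile(q[:,1],[3,50,97]))
A=np.vstack(A)
def res(p):  # foot point on z=31 plane + slopes; body r 22 to t=74, dome r 17 to 90
    a=np.array([p[2],p[3],1]); a/=np.linalg.norm(a); v=A-[p[0],p[1],p[4]]; t=v@a; rho=np.linalg.norm(v-np.outer(t,a),axis=1)
    side=abs(rho-22)+np.maximum(t-74,0); dome=abs(np.hypot(np.maximum(t-73,0),rho)-17)+np.maximum(73-t,0); sh=abs(t-74)+np.maximum(rho-22,0)+np.maximum(17-rho,0)
    return np.minimum(np.minimum(side,dome),sh)
for s0 in(-.4,-.6):
    o=least_squares(res,[0,85,s0,0,31],loss="soft_l1",f_scale=1); p=o.x; a=np.array([p[2],p[3],1]); a/=np.linalg.norm(a)
    print("fit",p,"cost",o.cost/len(A),"lean",np.arccos(a[2]),"foot",w([p[0],p[1],p[4]]),"t62",w(np.array([p[0],p[1],p[4]])+62*a))
E
python3 shk.py
```

```text
[562.54 376.05 284.43] [ 3.14 -0.   -0.42]
wrist 2024 [-18.65  81.3  100.32]
  dome px 274.2470703125 198.7119140625 mean pt [-30.06  82.23 107.95] max z 114.00032087787929
  z 65 164 X [-12.72   3.03   6.78] Y [64.77 77.49 97.13]
  z 73 246 X [-14.82  -1.56   3.2 ] Y [65.58 81.69 99.62]
  z 81 246 X [-21.24  -7.27  -2.07] Y [66.9  79.91 98.41]
  z 89 211 X [-21.34 -11.66  -7.26] Y [68.34 81.3  96.78]
  z 97 168 X [-40.81 -16.62 -12.11] Y [66.8  78.27 96.7 ]
  z 105 544 X [-45.62 -28.79 -16.41] Y [68.33 80.88 97.42]
  z 113 445 X [-39.05 -30.53 -21.77] Y [73.17 82.96 93.06]
scene 382 [-39.06  81.03  95.84]
  dome px 165.55696202531647 267.90506329113924 mean pt [-39.03  82.23 107.54] max z 114.41138751470874
  z 65 46 X [-38.92 -34.65 -23.31] Y [65.6  78.97 98.88]
  z 73 52 X [-40.88 -36.38 -23.13] Y [66.24 81.68 97.58]
  z 81 43 X [-44.26 -38.13  17.36] Y [66.99 76.85 95.89]
  z 89 37 X [-48.64 -43.68 -34.13] Y [68.58 80.03 97.28]
  z 97 58 X [-50.17 -46.09 -33.72] Y [67.22 81.64 97.55]
  z 105 84 X [-48.83 -41.97 -30.2 ] Y [69.06 81.4  97.38]
  z 113 62 X [-45.7  -34.93 -25.77] Y [72.14 82.45 93.66]
fit [-4.99 87.95 -0.39 -0.06 27.97] cost 1.1794351737824385 lean 0.38026073793546133 foot [618.88 401.99  27.97] t62 [596.6  407.75  85.54]
fit [-4.99 87.95 -0.39 -0.06 27.97] cost 1.179435173872587 lean 0.38026174781979366 foot [618.88 401.99  27.97] t62 [596.6  407.75  85.54]
```

Shaker axis: lean about 0.5, at about (597,405) for z=85. Grip it.

Call:
servo_tool(deltas=[[[3.1,3.1,-3,0.5],[3.1,3.1,-8,0.5],[3.1,3.1,-13,0.5],[3.1,3.1,-16,0.5],[3.1,3.1,-18.5,0.5],[3.1,3.1,-20.5,0.5],[3.1,3.1,-21.4,0.5],[3.1,3.1,-21.8,0.5],[3.1,3.1,-21.8,0.5]]], gripper=93)

```text
time: 31.55
eef_pos: [592.6, 409.9, 67.5]
ee_rot: [-3.14, -0.001, -0.412]
ft_force: [-0.2, 0.5, 0.0]
gripper_width: 0.635
gripper_force: 0.0
```

Call:
servo_tool(deltas=[[[0,0,0,0],[0,0,0,0],[0,0,0,0],[0,0,0,0]]], gripper=255, force=25)

```text
time: 32.05
eef_pos: [592.5, 410.0, 68.0]
ee_rot: [-3.14, -0.001, -0.412]
ft_force: [-1.6, -1.4, 5.7]
gripper_width: 0.409
gripper_force: 25.0
```

```bash
python3 - <<'E'
from h import *
np.set_printoptions(precision=1,suppress=True)
s=bot.observe(); print(s["eef_pos"],s["gripper_width"],s["ft_force"])
e=np.array([.915,-.403]); g=np.array([.403,.915]); O=np.array([588,319.5])
for n in("scene","wrist"):
    c,im,d=cam(n); cv2.imwrite(f"s_{n}.png",im); P=cloud(c,d); hsv=cv2.cvtColor(im,cv2.COLOR_BGR2HSV)
    X=(P[...,:2]-O)@e; Y=(P[...,:2]-O)@g; Z=P[...,2]
    m=(abs(Y-84)<16)&(X>-75)&(X<20)&(Z>55)&(Z<130)&(hsv[...,1]<70)&(hsv[...,2]>70)
    B=np.c_[X[m],Y[m],Z[m]]
    print(n,len(B),"maxz",B[:,2].max() if len(B) else 0)
    for z in range(58,125,6):
        q=B[abs(B[:,2]-z)<3]
        if len(q)>4: print("  z",z,len(q),"X",np.percentile(q[:,0],[3,50,97]),"Y",np.percentile(q[:,1],[3,50,97]))
E
```

```text
[592.5 410.   68. ] 0.4086722934773464 [-1.6 -1.4  5.7]
scene 384 maxz 115.97775915891555
  z 58 36 X [-36.7 -33.3 -26.2] Y [68.8 83.5 97.9]
  z 64 26 X [-40.1 -36.4 -30.3] Y [69.6 82.7 97.9]
  z 70 28 X [-41.2 -36.9 -32.9] Y [70.4 83.6 98.4]
  z 76 37 X [-42.9 -38.5 -33.5] Y [70.1 82.8 97.1]
  z 82 25 X [-45.  -39.1 -33.7] Y [70.8 80.3 98.4]
  z 88 19 X [-47.3 -44.7 -38.4] Y [70.8 84.7 97.1]
  z 94 39 X [-49.6 -46.  -38.1] Y [69.7 78.4 96.3]
  z 100 41 X [-52.1 -46.3 -39.3] Y [70.1 84.5 99.4]
  z 106 76 X [-50.7 -42.1 -27.1] Y [70.2 80.8 97.1]
  z 112 55 X [-43.8 -34.7 -23.6] Y [75.5 85.3 95.9]
wrist 13984 maxz 114.55156278430373
  z 58 196 X [2.2 5.3 7.2] Y [70.4 78.5 99.6]
  z 64 672 X [-1.9  4.8  7.4] Y [69.2 84.2 99.1]
  z 70 1008 X [-6.5  1.2  4.7] Y [68.9 84.3 99.1]
  z 76 1132 X [-10.8  -2.9   0.8] Y [69.4 84.3 99. ]
  z 82 1238 X [-16.6  -7.2  -3.2] Y [69.3 84.3 99. ]
  z 88 1328 X [-20.  -11.2  -7.2] Y [69.9 84.5 98.5]
  z 94 1086 X [-22.9 -14.4 -11.2] Y [70.  84.7 98.4]
  z 100 1288 X [-28.7 -17.2 -14.2] Y [68.8 84.3 99. ]
  z 106 2966 X [-44.1 -23.6 -17. ] Y [70.4 84.4 98.5]
  z 112 3070 X [-38.8 -29.1 -21.5] Y [74.5 84.7 94.5]
```

The shaker's body tapers, so the 35 mm grip fits and is centred, with lean 0.46. Draw it out and lever it in stages.

Call:
servo_tool(deltas=[[[-0.14,0.06,0.33,0],[-0.28,0.12,0.67,0],[-0.42,0.18,1.0,0],[-0.56,0.25,1.3,0],[-0.7,0.31,1.6,0],[-0.7,0.31,1.6,0],[-0.4,0.18,1.6,0],[-0.1,0.05,1.65,0],[0.2,-0.08,1.7,0],[0.5,-0.2,1.75,0],[0.8,-0.33,1.8,0],[0.8,-0.33,1.8,0]]])

```text
time: 33.65
eef_pos: [597.1, 408.6, 84.7]
ee_rot: [-3.141, 0.006, -0.41]
ft_force: [-4.0, 1.5, 1.3]
gripper_width: 0.408
gripper_force: 26.0
```

```bash
cat > ws.py <<'E'
from h import *
np.set_printoptions(precision=1,suppress=True)
s=bot.observe(); print(s["time"],s["eef_pos"],s["gripper_width"],s["ft_force"])
y=s["ee_rot"][2]; e=np.array([np.cos(y),np.sin(y)]); g=np.array([-e[1],e[0]]); O=s["eef_pos"][:2]; T=s["eef_pos"][2]
R={}
for n in("scene","wrist"):
    c,im,d=cam(n); P=cloud(c,d); hsv=cv2.cvtColor(im,cv2.COLOR_BGR2HSV)
    X=(P[...,:2]-O)@e; Y=(P[...,:2]-O)@g; Z=P[...,2]-T
    m=(abs(Y)<10)&(abs(X)<50)&(Z>-45)&(Z<60)&(hsv[...,1]<70)&(hsv[...,2]>70)
    B=np.c_[X[m],Y[m],Z[m]]; print(n,"top",B[:,2].max())
    for z in range(-40,46,6):
        q=B[abs(B[:,2]-z)<3]
        if len(q)>4: R.setdefault(z,{})[n]=np.percentile(q[:,0],20 if n=="scene" else 80)
z=[k for k in R if len(R[k])==2]; md=[(R[k]["scene"]+R[k]["wrist"])/2 for k in z]
for k,a in zip(z,md): print(k,R[k]["scene"],R[k]["wrist"],a)
k=[i for i in range(len(z)) if -35<z[i]<=26]
if len(k)>2: print("slope",np.polyfit(np.array(z)[k],np.array(md)[k],1))
E
python3 ws.py
```

```text
33.65 [597.1 408.6  84.7] 0.40812032433510936 [-4.   1.5  1.3]
scene top 47.026059645505015
wrist top 46.533243798789854
-16 -5.979107173024958 36.265997326838004 15.143445076906524
-10 -6.578701178526148 36.65156058049828 15.036429700986064
-4 -7.890617968147233 34.80082148649953 13.455101759176149
2 -7.139226928304885 32.3434395199833 12.602106295839206
8 -8.179425011271372 29.722980187578717 10.771777588153672
14 -8.941958976580173 27.056830115503548 9.057435569461688
20 -10.473147158632068 24.42631185699398 6.976582349180956
26 -12.142139475948136 22.55416729851276 5.206013911282311
32 -13.088831410519303 21.44954226052669 4.180355425003694
38 -10.288451371161527 19.19045268553907 4.451000657188772
44 -4.862316958070687 12.740512767399407 3.93909790466436
slope [-0.2 12.3]
```

Call:
servo_tool(deltas=[[[0.3,-0.13,0.05,0],[0.6,-0.26,0.1,0],[0.9,-0.4,0.14,0],[1.1,-0.48,0.18,0],[1.1,-0.48,0.18,0]]])

```text
time: 34.38
eef_pos: [605.3, 407.2, 88.4]
ee_rot: [-3.139, 0.01, -0.407]
ft_force: [-10.2, 4.2, 5.1]
gripper_width: 0.412
gripper_force: 27.9
```

```bash
python3 ws.py
```

```text
34.375 [605.3 407.2  88.4] 0.4123946061779741 [-10.2   4.2   5.1]
scene top 46.754905958301265
wrist top 45.682061136527864
-10 -12.233654926134186 29.657365067957198 8.711855070911506
-4 -12.052024514961424 29.149012196652194 8.548493840845385
2 -9.471289229308264 28.69948300708927 9.614096888890504
8 -9.120347140243696 28.272091390638295 9.5758721251973
14 -6.924918791346381 27.71557617217981 10.395328690416713
20 -5.342249785190772 28.306237190587854 11.481993702698542
26 -5.7740103566278504 28.929399323883835 11.577694483627992
32 -5.46216480779 28.908919774498507 11.723377483354254
38 -3.9679902178223045 26.429585215954752 11.230797499066224
44 1.05730292955781 19.597485001920777 10.327393965739294
slope [0.1 9.3]
```

The shaker is now near upright (about +0.08 spring-loaded), but sits off-centre in the pads. I'll stand it on the clear worktop in front of the rack and regrip it there.

Call:
servo_tool(deltas=[[[-0.2,0.09,0.1,0],[-0.35,0.15,0.5,0],[-0.35,0.15,1.2,0],[-0.35,0.15,2.2,0],[-0.35,0.15,3.4,0],[-0.35,0.15,4.8,0],[-0.35,0.15,5.8,0],[-0.35,0.15,6,0],[-0.35,0.15,6,0]]])

```text
time: 35.6
eef_pos: [607.7, 402.9, 146.5]
ee_rot: [3.141, -0.0, -0.412]
ft_force: [0.2, -0.2, -1.0]
gripper_width: 0.407
gripper_force: 24.6
```

```bash
python3 ws.py
```

```text
35.6 [607.7 402.9 146.5] 0.4072969404181314 [ 0.2 -0.2 -1. ]
scene top 46.92994555460484
wrist top 44.89100815562267
-10 -13.5261817731745 29.556730515194253 8.015274371009877
-4 -11.917652078913273 29.04513716810904 8.563742544597883
2 -9.74835524054802 28.515609473346583 9.383627116399282
8 -8.60509369503923 27.993608976043227 9.694257640501998
14 -7.093125605301489 27.51226754079685 10.20957096774768
20 -4.968093544857888 28.193310752281782 11.612608603711948
26 -5.913256489978458 28.785864166821742 11.436303838421642
32 -5.202960286949 28.450512847422363 11.623776280236681
38 -3.4661241644787397 25.430993452610007 10.982434644065634
44 1.8250097020097795 17.933246565174446 9.879128133592113
slope [0.1 9. ]
```

Call:
servo_tool(deltas=[[[-2,0,0,0],[-5,0,0,0],[-8,0,0,0],[-10,0,0,0],[-10.8,0,-2,0],[-10.9,0,-5,0],[-10.9,0,-8,0],[-10.9,0,-9.3,0],[-10.9,0,-9.8,0],[-10.9,0,-10,0],[-10.9,0,-10,0]]])

```text
time: 37.08
eef_pos: [499.3, 403.6, 47.6]
ee_rot: [-3.14, -0.001, -0.412]
ft_force: [-0.9, -0.6, -1.3]
gripper_width: 0.411
gripper_force: 24.7
```

Call:
servo_tool(deltas=[[[0,0,-0.1,0],[0,0,-0.2,0],[0,0,-0.2,0]]])

```text
time: 37.45
eef_pos: [498.8, 403.6, 45.7]
ee_rot: [-3.14, -0.0, -0.412]
ft_force: [-0.5, -1.4, 4.0]
gripper_width: 0.416
gripper_force: 25.5
```

Call:
servo_tool(deltas=[[[0,0,-0.1,0],[0,0,-0.2,0],[0,0,-0.2,0]]])

```text
time: 37.83
eef_pos: [498.8, 403.7, 45.4]
ee_rot: [-3.14, -0.001, -0.412]
ft_force: [-3.4, -2.6, 11.6]
gripper_width: 0.41
gripper_force: 26.8
```

Call:
servo_tool(deltas=[[[0,0,0.15,0],[0,0,0.15,0],[0,0,0.15,0],[0,0,0.15,0],[0.4,-0.18,0.15,0],[0.9,-0.4,0.15,0],[0.9,-0.4,0.15,0]]], gripper=75)

```text
time: 38.7
eef_pos: [508.8, 398.2, 44.0]
ee_rot: [3.141, -0.001, -0.414]
ft_force: [-0.8, 0.5, 0.2]
gripper_width: 0.71
gripper_force: 0.0
```

```bash
python3 ws.py
```

```text
38.7 [508.8 398.2  44. ] 0.7099905257666702 [-0.8  0.5  0.2]
scene top 49.017914215997834
wrist top 47.14019828718665
-40 -41.98789112635682 33.19555340263229 -4.3961688618622645
-34 -25.015793295762144 14.979103793798936 -5.018344750981604
-28 -26.65482914841502 15.471097899013483 -5.591865624700768
-22 -26.41273735134573 16.04793891040806 -5.1823992204688345
-16 -28.09924526009117 16.32168867957372 -5.888778290258724
-10 -28.02662015558221 15.816380933188224 -6.105119611196994
-4 -27.01712546672348 14.880697132335024 -6.0682141671942285
2 -26.96886196336479 13.729844315921794 -6.619508823721499
8 -25.587073789296692 12.669023428452054 -6.459025180422319
14 -26.150296415714212 11.489667290227736 -7.330314562743238
20 -23.216022813712826 10.603551503251406 -6.30623565523071
26 -24.38825491123544 10.896967217008111 -6.745643847113664
32 -26.070377762796483 10.895363435527313 -7.5875071636345846
38 -23.810749181341244 9.106938761638743 -7.3519052098512505
44 -17.85194738978831 2.895365273240663 -7.478291058273824
slope [-0.  -6.2]
```

The shaker stands upright at about −6 mm along the tool's x. Recentre, grip, and lift.

Call:
servo_tool(deltas=[[[-0.6,0.26,0,0],[-0.6,0.26,0,0],[-0.6,0.26,0,0]]])

```text
time: 39.17
eef_pos: [501.4, 401.8, 44.1]
ee_rot: [-3.142, -0.0, -0.412]
ft_force: [0.1, 0.4, -0.4]
gripper_width: 0.705
gripper_force: 0.0
```

Call:
servo_tool(deltas=[[[0,0,0,0],[0,0,0,0],[0,0,0,0],[0,0,0,0],[0,0,1,0],[0,0,4,0],[0,0,8,0],[0,0,12,0],[0,0,12,0],[0,0,12,0]]], gripper=255, force=25)

```text
time: 40.42
eef_pos: [501.3, 401.2, 163.2]
ee_rot: [3.14, 0.001, -0.412]
ft_force: [-0.7, -0.0, -1.9]
gripper_width: 0.417
gripper_force: 24.9
```

```bash
python3 ws.py
```

```text
40.425 [501.3 401.2 163.2] 0.41724869965119266 [-0.7 -0.  -1.9]
scene top 47.148677836828
wrist top 45.66749220427252
-34 -16.990966860124377 22.803558462724634 2.9062958013001285
-28 -17.85158175048996 23.434957436353088 2.791687842931564
-22 -18.37484599262029 24.2474923307335 2.936323169056605
-16 -18.491852599682236 24.480943955307442 2.994545677812603
-10 -18.842488659150973 23.963198222107504 2.5603547814782655
-4 -17.889861863873012 23.03968506043105 2.5749115982790194
2 -16.283035199709072 22.166118446385163 2.941541623338045
8 -15.061399081595296 21.20997529796772 3.074288108186212
14 -14.662664630076016 20.287695597363967 2.812515483643976
20 -13.822903646898327 19.962297918911233 3.069697136006453
26 -13.682562405379658 20.442304781048566 3.3798711878344543
32 -13.621850354474784 20.232497361517016 3.305323503521116
38 -12.212173294071695 17.618334503016847 2.703080604472576
44 -6.857445859961775 10.864795460194749 2.003674800116487
slope [0.  2.9]
```

Held upright, with an offset of 2.9 mm. I raise it above the red jar and carry it to the grey ring.

Call:
servo_tool(deltas=[[[0,0,3,0],[0,-2,6,0],[0,-7,6.5,4],[0.1,-12.5,6.5,9],[0.1,-18,6.5,14],[0.2,-24,6.5,19],[0.3,-30,5,24],[0.3,-35,1,24],[0.3,-38,-3,24],[0.3,-38.9,-6,24],[0.3,-38.9,-7.8,24],[0.3,-38.9,-8.3,24]]])

```text
time: 42.02
eef_pos: [502.5, 12.3, 78.7]
ee_rot: [-3.141, 0.005, 0.006]
ft_force: [0.2, -0.4, -1.1]
gripper_width: 0.414
gripper_force: 25.1
```

Call:
servo_tool(deltas=[[[0,0,0,0],[0,0,0,0]]])

```text
time: 42.28
eef_pos: [505.4, 13.0, 81.9]
ee_rot: [-3.141, -0.002, 0.007]
ft_force: [0.7, 0.2, -0.4]
gripper_width: 0.415
gripper_force: 25.1
```

```bash
python3 ws.py | sed -n '1,3p;$p'; python3 near.py 22
```

```text
42.275 [505.4  13.   81.9] 0.41543798824707234 [ 0.7  0.2 -0.4]
scene top 47.786285014866905
wrist top 46.324809664746425
slope [0.  3.3]
[505.41  12.89  81.94] [ 3.14 -0.    0.01]
viewyaw -0.6026632935692643
n 233 x0,leanx,y0,leany [3.03 0.05 2.04 0.08] cost 1.918200584190513
[  0 101   2   0   0   0   0   1  20  24  23  25  24  29  29  32  29]
```

Call:
servo_tool(deltas=[[[-0.1,0,-0.6,0],[-0.15,0,-1.2,0],[-0.15,0,-1.8,0],[-0.15,0,-2.3,0],[-0.15,0,-2.55,0],[-0.15,0,-2.6,0],[-0.15,0,-2.6,0]]])

```text
time: 43.35
eef_pos: [503.3, 12.6, 55.2]
ee_rot: [-3.142, -0.0, 0.007]
ft_force: [-0.5, 0.1, -1.3]
gripper_width: 0.419
gripper_force: 25.1
```

Call:
servo_tool(deltas=[[[0,0,-0.05,0],[0,0,-0.1,0],[0,0,-0.12,0]]])

```text
time: 43.72
eef_pos: [503.6, 12.6, 54.3]
ee_rot: [3.141, -0.001, 0.006]
ft_force: [-0.8, 0.6, 1.6]
gripper_width: 0.419
gripper_force: 25.6
```

Call:
servo_tool(deltas=[[[0,0,-0.05,0],[0,0,-0.1,0],[0,0,-0.12,0]]])

```text
time: 44.1
eef_pos: [504.4, 12.6, 54.3]
ee_rot: [3.141, -0.003, 0.007]
ft_force: [-1.6, 0.6, 9.2]
gripper_width: 0.422
gripper_force: 26.6
```

Contact. Release, rise, move clear, and check everything.

Call:
servo_tool(deltas=[[[0,0,0.1,0],[0,0,0.1,0],[0,0,0.1,0],[0,0,0.1,0],[0,0,2,0],[0,0,6,0],[0,0,11,0],[0,0,17,0],[-2,2,20,0],[-3,2,20,0],[-3,2,20,0]]], gripper=75)

```text
time: 45.48
eef_pos: [472.1, 31.8, 251.5]
ee_rot: [3.14, 0.002, 0.006]
ft_force: [0.2, -0.8, -0.1]
gripper_width: 0.708
gripper_force: 0.0
```

```bash
python3 chk.py 507 12.6 50 22 14 70; python3 chk.py 626.4 18 60 20.5 20 105; python3 - <<'E'
from h import *
np.set_printoptions(precision=1,suppress=True)
c,im,d=cam("wrist"); P=cloud(c,d); cv2.imwrite("fin.png",im); print(c["position"])
hsv=cv2.cvtColor(im,cv2.COLOR_BGR2HSV)
# visible dome / cap centres and ring outlines
for n,t,zl,r in(("shaker",(507,12.6),88,16),("jar",(626,18),111,21)):
    m=(np.hypot(P[...,0]-t[0],P[...,1]-t[1])<30)&(P[...,2]>zl); q=P[m]; print(n,len(q),q.mean(0) if len(q) else 0,np.percentile(q,[2,98],axis=0) if len(q) else 0)
# dish rim and rail
m=(hsv[...,1]<60)&(hsv[...,2]>140)&(P[...,2]>48)&(P[...,2]<62)&(P[...,0]>560)&(P[...,1]<-60)
ct=np.argwhere(m); q=P[m][:,:2].astype(np.float32); print("dish",len(q),cv2.minAreaRect(q) if len(q) else 0)
E
```

```text
n 289 x0,leanx,y0,leany [-0.66  0.08  2.73 -0.04] cost 2.0476810154020644
maxz 99.40760175976587
n 395 x0,leanx,y0,leany [ 0.53  0.01  1.14 -0.  ] cost 2.006245809553587
maxz 117.03072927606007
[539.2  32.2 393.5]
shaker 19563 [489.4  14.1 317.9] [[482.7  -5.2  94. ]
 [512.4  31.5 353.2]]
jar 1952 [620.5  19.1 115.3] [[608.1   1.  112.4]
 [631.   37.  117.1]]
dish 1461 ((624.791748046875, -126.95545959472656), (56.57754898071289, 86.75096893310547), 1.5093477964401245)
```

```bash
python3 - <<'E'
from h import *
np.set_printoptions(precision=1,suppress=True)
for n in("top","scene"):
    c,im,d=cam(n); P=cloud(c,d); hsv=cv2.cvtColor(im,cv2.COLOR_BGR2HSV); cv2.imwrite(f"fin_{n}.png",im)
    m=(hsv[...,1]<70)&(hsv[...,2]>110)&(P[...,0]>570)&(P[...,0]<705)&(P[...,1]<-55)&(P[...,1]>-190)&(P[...,2]>15)
    m=m.astype(np.uint8); k,l,st,ce=cv2.connectedComponentsWithStats(m); i=1+st[1:,4].argmax()
    ct=max(cv2.findContours((l==i).astype(np.uint8),0,2)[0],key=cv2.contourArea)[:,0]
    q=np.array([onz(c,u,v,56)[:2] for u,v in ct],np.float32); print(n,st[i],cv2.minAreaRect(q),q.min(0),q.max(0))
    r=(P[...,2]>50)&(P[...,2]<60)&(P[...,0]>672)&(P[...,0]<730)&(P[...,1]<60)&(P[...,1]>-60)
    q=P[r]; print(" rail",len(q),np.median(q,0),np.percentile(q[:,0],[2,98]))
    s=(np.hypot(P[...,0]-677,P[...,1]-188)<30)&(P[...,2]>80); print(" ses",P[s].mean(0))
    s=(np.hypot(P[...,0]-515,P[...,1]-260)<30)&(P[...,2]>115)&(P[...,2]<140); print(" red",P[s].mean(0))
E
```

```text
top [397 171  36  41 564] ((645.5003051757812, -139.46490478515625), (99.90448760986328, 69.24258422851562), 14.60000991821289) [ 595.9 -172.9] [690.8 -94.2]
 rail 258 [689.6   3.   54.7] [682.9 697.4]
 ses [672.1 191.1  85.6]
 red [513.5 256.6 124.9]
scene [350 208  41  33 906] ((617.2813720703125, -112.74755096435547), (100.53580474853516, 160.22128295898438), 63.143768310546875) [ 550.1 -170.1] [690.8 -51. ]
 rail 99 [687.7  26.4  54.7] [681.9 696.9]
 ses [672.7 193.2  85.8]
 red [509.8 262.3 124.4]
```

Call:
servo_tool(deltas=[[[2,-5,0,2],[5,-10,0,2],[9.5,-15.6,0,2],[9.5,-15.6,0,2],[9.5,-15.6,0,2],[9.5,-15.6,0,2]]])

```text
time: 46.48
eef_pos: [567.8, -121.2, 252.6]
ee_rot: [-3.14, 0.001, 0.044]
ft_force: [-0.1, 0.3, -0.7]
gripper_width: 0.708
gripper_force: 0.0
```

```bash
python3 - <<'E'
from h import *
np.set_printoptions(precision=2,suppress=True)
c,im,d=cam("wrist"); hsv=cv2.cvtColor(im,cv2.COLOR_BGR2HSV); P=cloud(c,d)
m=((hsv[...,1]<60)&(hsv[...,2]>110)&(P[...,2]>14)&(P[...,2]<64)&(P[...,1]<-60)&(P[...,0]>570)).astype(np.uint8)
k,l,st,ce=cv2.connectedComponentsWithStats(m); i=1+st[1:,4].argmax()
ct=max(cv2.findContours((l==i).astype(np.uint8),0,2)[0],key=cv2.contourArea)[:,0]
q=np.array([onz(c,u,v,56)[:2] for u,v in ct],np.float32); print(st[i],cv2.minAreaRect(q),q.min(0),q.max(0))
r=(P[...,2]>48)&(P[...,2]<60)&(P[...,0]>670)&(P[...,0]<730)&(hsv[...,1]>80)
for y in(-170,-150,-120,-90,-60,-40,-20):
    a=P[r&(abs(P[...,1]-y)<6)]; b=q[abs(q[:,1]-y)<6]
    print(y,len(a),a[:,0].min() if len(a) else 0,b[:,0].max() if len(b) else 0)
E
```

```text
[ 283   75   95  107 5211] ((643.5098266601562, -126.42724609375), (92.42459869384766, 85.38082885742188), 2.6154141426086426) [ 596.3  -169.83] [690.59 -83.51]
-170 221 691.4485158489496 678.3675
-150 204 691.1380491807203 690.5867
-120 193 690.267088414717 0
-90 200 688.673122629323 685.924
-60 219 687.2740361703114 0
-40 216 686.6297347877289 0
-20 209 685.912902854099 0
```

The dish is flush with the rail, square and in its lane, so everything checks out.

```bash
python3 -c "
from workcell import bot
print(bot.hand_in())"
```

```text
the job is handed in; nothing more can be done
None
```

The tray is set out and handed in: dish flush and square against the rail, shaker and black-capped jar upright in their own rings, red-capped jar and sesame jar left undisturbed by my camera checks; the black jar slipped back into the rack once and was regripped, and no verdict came back.

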